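# Test-run the cheese dairy's hand mixer drive in its slanted stand

## Task

Take the capped bottle that stands against the mixer drive and set it down gently, upright, in the free part of the shallow tray, then flip the drive's lock-off lever fully forward, towards the nose, and squeeze the paddle fully home against the body, holding it so for a good second and a half without shoving the drive on its soft rubber mounts. Let the paddle spring out, and flip the lever fully back so that the drive is locked off again. Do not knock over or shift the cup, the jug and the cheese mould standing about.

Things in the scene. Friction and masses are not known exactly. Their poses are not given: they have to be found in the camera images.
- stand: Fixed steel stand carrying the cordless mixer drive. Origin on the table under the middle of the drive. Base plate 130 x 300 x 12 mm (its x from -90 to +40 mm), two posts 22 mm wide at y = -95 and +90 mm. Its y axis runs along the drive towards the drive's nose; its x axis points away from the robot, give or take 0.3 rad.
- head_mid (a point): Middle of the mixer drive, 155 mm above the table; its axes are the drive's, used below. y: along the body to the nose (= the stand's y). z: out of the body's narrow top face, leaning 35 degrees from vertical to the robot side (the stand's -x). x: out of the paddle side, away from the robot and 35 degrees up. Grey body 42 x 210 x 60 mm in x, y, z, so faces at x = -21, x = +21, top z = +30 mm.
- nose_end (a point): End of the drive's spindle, drive coordinates (0, 168, 0) mm: spindle 28 mm across, behind it the round metal nose 66 mm across (y = 105 to 140 mm). At the other, rear end a black battery block 56 x 55 x 66 mm fills y = -155 to -100 mm. Between the stand's two posts there is free air beside and below the body.
- head (a joint): Shift in m of the drive along its own x on its soft rubber mounts (500 N/m), 0 at rest, at most 0.015 either way. Pushing the paddle home from one side only shoves the drive about 15 mm; it should stay within 10 mm of rest.
- squeeze_point (a point): Centre of the body at the place to squeeze: drive coordinates (0, -20, 0) mm, same axes as head_mid. Pinch here along the drive's x, coming from the top face side (the drive's +z). Body and paddle together are about 65 mm wide with the paddle out (x from -21 to +44 mm), 52 mm with it home (x from -21 to +31 mm).
- paddle_hinge (a point): The paddle's hinge at its rear end, drive coordinates (26.5, -100, 0) mm, turning about the drive's z. The paddle is a black ribbed plastic plate 8 x 130 x 40 mm along the paddle side of the body; its free end is near y = +29 mm, and it spans z = -20 to +20 mm.
- paddle_pad (a point): Outer face of the paddle at the place to squeeze, 80 mm from its hinge, at half its height; moves with the paddle.
- paddle (a joint): Paddle angle in rad: 0 sprung out, 0.15 squeezed home parallel to the body (above 0.125 counts as home). A spring pushes it out: about 3 N at paddle_pad to start it, 8 N to hold it home. With the lever back, the lever's blade is wedged behind the paddle's free end and the paddle moves only about 0.03 rad.
- lever_pivot (a point): Pivot of the lock-off lever, drive coordinates (30, 42, -15) mm, just beyond the paddle's free end, turning about the drive's x. The lever is a plain light metal blade 14.5 mm thick (drive x), 12 mm wide, 90 mm long from the pivot; it stands up past the top face.
- lever_tip (a point): Middle of the lever's free end, 90 mm from the pivot. Fully back the lever leans 35 degrees from the drive's z to the rear, over the place to squeeze: tip at drive coordinates (30, -10, 59) mm. Fully forward it leans 35 degrees to the nose: tip at (30, 94, 59) mm. Half way its tip is at z = 75 mm.
- lever (a joint): Lock-off lever angle in rad: 0 fully back (locked; below 0.15 counts as back), 1.22 fully forward to the nose (above 1.1 counts as forward). It stays where it is left; about 1.5 N pushes it, along the drive's y, between top face and tip. It starts between 0 and 0.1.
- bottle: Loose white plastic bottle standing upright close against the paddle side of the drive, round, 60 mm across up to 135 mm high, tapering to a neck 32 mm across at 172 mm; 0.2 to 0.45 kg. Origin at the centre of its underside.
- bottle_cap (a point): Middle of the bottle's grey cylindrical cap, 34 mm across, from 176 to 216 mm above the underside; this point at 196 mm.
- tray: Fixed shallow open steel tray, 210 (its x) x 150 (its y) x 22 mm high, walls and floor 4 to 5 mm thick. Origin at the centre of its underside. It stands to the left or the right of the drive (the bench scale stands on the other side). The half at its -x is free.
- cup: Loose small steel cup 54 mm across, 70 mm high, standing in the +x half of the tray. Origin at the centre of its underside. Leave it alone.
- scale: Fixed bench scale, 200 x 160 mm and 53 mm high, to the left or right of the drive opposite the tray. Not used.
- jug: Loose clear jug with side handle, 84 mm across, 115 mm high, beyond the drive near its nose. Origin under its centre. Leave it alone.
- mould: Loose white cheese mould, round, 84 mm across, 85 mm high, beyond the drive near its rear. Origin under its centre. Leave it alone.
There are look-alikes about, which are no part of the job. Of the things that look like the bottle, take the one that is farthest to the robot's left at the start.

How it is judged (in metres and radians):
On the way, in this order (a step that is already met when the one before it is completed fails the run):
1. bottle standing upright in the tray, let go (x of bottle in the frame of tray between -0.075 and 0.075 m and y of bottle in the frame of tray between -0.045 and 0.045 m and z of bottle in the frame of tray between -0.002 and 0.012 m and angle between bottle's own z axis and vertical below 0.12 rad and contact force between the fingers and bottle below 0.5 N and linear speed of bottle below 0.03 m/s), for 0.2 s.
2. lock-off lever fully forward with the paddle still out (value of joint lever above 1.1 rad and value of joint paddle below 0.03 rad), for 0.1 s.
3. paddle squeezed home against the body, lever forward (value of joint paddle above 0.125 rad and value of joint lever above 1 rad), for 1 s.
4. paddle out again and lever fully back (value of joint paddle below 0.04 rad and value of joint lever below 0.15 rad), for 0.2 s.
At the end, for the whole second after the job is handed in: Bottle let go, at rest, upright within 7 deg on the tray floor, centre within 75 mm (tray x) and 45 mm (tray y) of the tray centre; lever back (under 0.15 rad), paddle out (under 0.04 rad), drive within 4 mm of rest on its mounts; cup, jug and mould upright within 8 deg (all of step 1 and all of step 4 and value of joint head between -0.004 and 0.004 m and angle between each of cup, jug, mould's own z axis and vertical below 0.15 rad); the robot touches nothing.
It fails at once if the drive is shoved more than 10 mm on its rubber mounts (value of joint head above 0.01 m or value of joint head below -0.01 m).
It fails at once if the paddle is forced while the lever is not forward (value of joint paddle above 0.09 rad and value of joint lever below 0.8 rad).
It fails at once if the bottle is tipped over (angle between bottle's own z axis and vertical above 0.6 rad).
It fails at once if the bottle is dropped (falls free at over 0.5 m/s, some 13 mm) (linear speed of bottle above 0.5 m/s and contact force between the fingers and bottle below 0.2 N).
It fails at once if the cup, jug or mould is shifted more than 30 mm (distance of any of cup, jug, mould from where it was at the start of the episode above 0.03 m).
It also fails if it takes over 69 s, if anything falls off the work surface, if the arm or the gripper's body presses on something with over 40 N, if the wrist force passes 120 N, or if a joint passes its speed limit or range.

## Robot

A 6-joint arm with a two-finger parallel gripper is mounted at the origin on the work surface. World frame = base frame: x ahead of the robot, y to its left, z up, the work surface at z = 0. Lengths are in m, angles in degrees, forces in N, time in s.
With the tool pointing down it reaches from about 0.325 to 0.85 m from the base axis. Payload 15.5 kg.
Tool frame: the origin (TCP) lies midway between the tips of the shut fingers; the grasp point (between the pads) lies 19 mm behind it; z points along the fingers, y is the line along which they close (so a half turn about z gives the same grasp; the last joint's range is limited). The gripper opens to 91 mm and grips with 3 to 60 N. Pads are 32 mm wide; open, the fingers measure 118 mm over their backs; the gripper's body (76 mm by 178 mm) begins 60 mm behind the grasp point.
Start: joints at [59.845, 28.281, 77.091, -0, 74.628, -5.472], TCP at [0.261, 0.568, 0.214] pointing down, gripper open.
Joint ranges: [-166.48, 166.48], [-47.26, 123.95], [12.59, 153.08], [-70.14, 250.14], [6.76, 159.57], [-176.63, 176.63]. Speed limits (degrees/s): [108.29, 108.29, 147.25, 172.46, 172.46, 172.46].

## Interface

Orientations are given as a 3x3 rotation matrix whose columns are the frame's x, y, z axes.
In Python, from bench import ctrl gives the robot as it stands. The module is installed in compiled form; this text tells all that it offers. Calls block until the motion is done:
- ctrl.goto(position, orientation): joint-space move of the TCP to a pose.
- ctrl.move_l(position, vel=0.15, ori=None, contact_N=None): straight line of the TCP; ori=None keeps the orientation; vel is the mean speed in m/s. With contact_N (N) it stops when the force on the tool has changed by that much, and returns True; else False.
- ctrl.movej(angles): joint-space move.
- ctrl.command_gripper(opening): opening from 0.0 (shut) to 1.0 (fully open); the grip force is fixed at half the most; returns when the fingers have stopped.
- ctrl.sleep(seconds).
- ctrl.ik(position, orientation): joint angles nearest the present ones, or None.
- ctrl.read_camera(name): name is "scene" or "top"; returns the picture (400x640x3 uint8, blue, green, red); there is no depth.
- ctrl.camera_params(name): a dict with "fx", "fy", "cx", "cy" (pixels), "pose" (4x4, takes a point from camera to world coordinates). Camera axes: x right, y up, looking along -z (the intrinsics and any distortion apply to the point x, -y, -z); pixel columns grow to the right and rows downward; lengths in m; the calibration is good to about 2 mm. A picture is of the moment at which its call begins. camera_params takes no time and is no camera call.
A pose or a line that the arm cannot do raises ctrl.MotionError and nothing moves.
- ctrl.sign_off(): hands the job in; it is judged then, once.
Readings, each from a call of its own:
- ctrl.current_t(): time.
- ctrl.current_q(): joint angles.
- ctrl.current_dq(): joint speeds.
- ctrl.current_effort(): joint torques, N m.
- ctrl.current_tool_pos(): TCP position.
- ctrl.current_eef_rot(): TCP orientation.
- ctrl.current_contact_force(): force on the tool from outside, world axes, zero at the start.
- ctrl.current_wrist_torque(): the same for the moment, N m.
- ctrl.current_grip_width(): opening from 0.0 (shut) to 1.0 (fully open).
- ctrl.current_grasp_force(): force on a finger pad.
Only numpy, scipy, OpenCV 4.12 (cv2) and the standard library are available. Lean on these libraries where they do the work, as an engineer would, in place of code of your own. Each camera call takes 0.05 s, during which the arm holds its last target. There are 200 camera calls.

## Working session

There is one attempt and no reset: what is moved stays moved. The work goes in short steps, each a Python script; the robot and the scene stay as the last script left them, time stands still between calls to the robot, and variables do not carry over. Pictures are saved under pics/ and viewed, at most 10 in all, crops included, and the job is handed in when it is done.

```bash
mkdir -p pics
python3 - <<'E'
from bench import ctrl
import cv2
for n in("scene","top"):
    cv2.imwrite(f"pics/{n}0.png",ctrl.read_camera(n)); p=ctrl.camera_params(n); print(n,p)
E
```

```text
scene {'fx': 368.4659555272919, 'fy': 368.4659555272919, 'cx': 319.94068724993656, 'cy': 197.51468569978096, 'pose': array([[-0.14263174, -0.74933404,  0.64664881,  1.27462029],
       [ 0.98976574, -0.11093178,  0.08976595,  0.08587601],
       [ 0.00446922,  0.65283431,  0.75748755,  0.98375672],
       [ 0.        ,  0.        ,  0.        ,  1.        ]])}
top {'fx': 471.9661160021647, 'fy': 471.9661160021647, 'cx': 319.2487734056427, 'cy': 201.8171968140272, 'pose': array([[ 0.02834728,  0.9865948 , -0.16070824,  0.4024683 ],
       [-0.99924701,  0.03222964,  0.02160221,  0.00765449],
       [ 0.02649219,  0.15997487,  0.98676553,  1.27868529],
       [ 0.        ,  0.        ,  0.        ,  1.        ]])}
```

View pics/scene0.png

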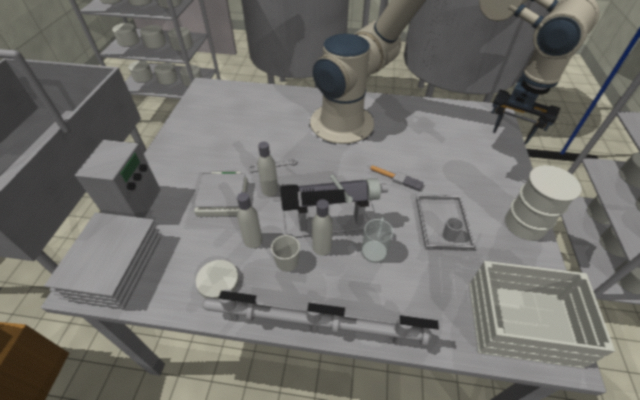

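View pics/top0.png

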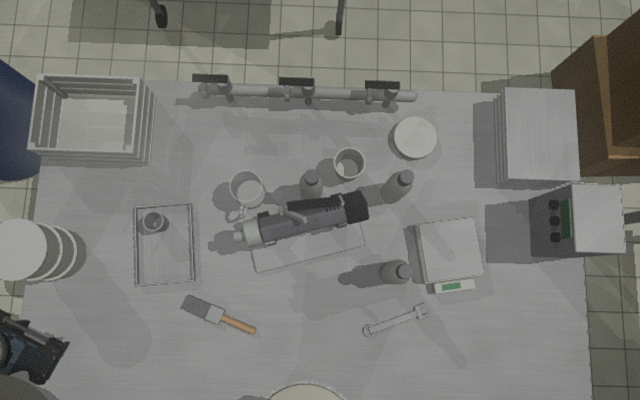

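Scene: bottle candidates in the top view have their caps at (311,178), (404,178) and (402,271). In the scene view they are at (322,207), (244,200) and (265,149). The robot's left is image-left in the top view, so the target is (311,178), against the paddle side. The tray is at (165,245) with the cup at (152,222), and the nose points left (+y). I'll check this in an enlarged crop.

Run:
```python
import cv2
a=cv2.imread("pics/top0.png")[150:290,220:380]; cv2.imwrite("pics/c1.png",cv2.resize(a,(685,600),interpolation=cv2.INTER_CUBIC))
a=cv2.imread("pics/scene0.png")[165:275,265:415]; cv2.imwrite("pics/c2.png",cv2.resize(a,(800,587),interpolation=cv2.INTER_CUBIC))
```

```text
(no output)
```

View pics/c1.png

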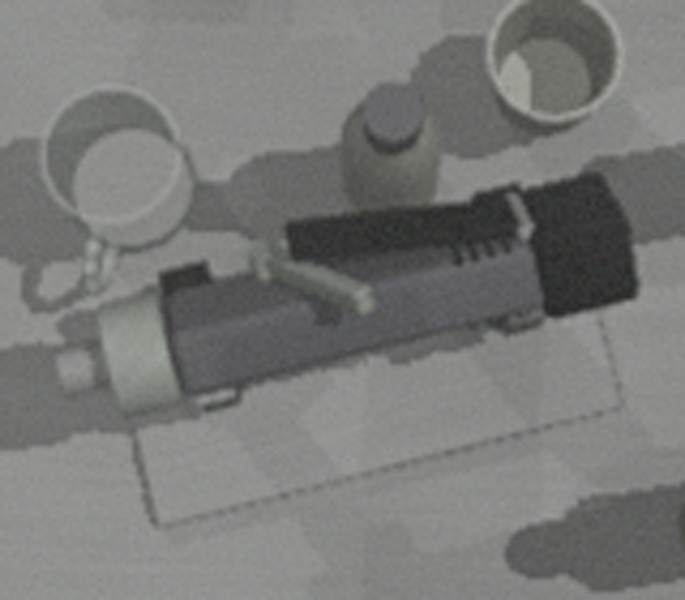

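View pics/c2.png

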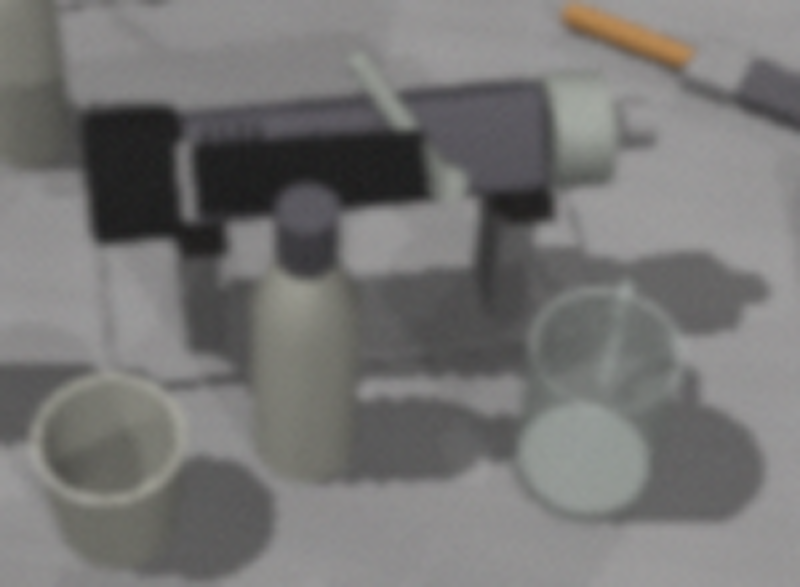

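The crops confirm it: the target bottle stands against the paddle, with its cap top at (393,112) in c1 and (305,205) in c2. The lever leans back, with its tip at (367,300) and (355,57). The spindle end is at (60,370) and (653,122). The plate's near corners are at (157,525) and (622,405) in c1.

```bash
cat > h.py <<'E'
import numpy as np, cv2
from bench import ctrl
from scipy.optimize import least_squares
P={n:ctrl.camera_params(n) for n in("scene","top")}
def proj(n,X):
    p=P[n];T=np.linalg.inv(p["pose"]);c=T[:3,:3]@np.array(X)+T[:3,3]
    return np.array([p["cx"]+p["fx"]*c[0]/-c[2],p["cy"]-p["fy"]*c[1]/-c[2]])
def atz(n,uv,z):
    p=P[n];d=p["pose"][:3,:3]@[(uv[0]-p["cx"])/p["fx"],-(uv[1]-p["cy"])/p["fy"],-1];o=p["pose"][:3,3]
    return o+d*(z-o[2])/d[2]
def c1(u,v): return ("top",(220+u/4.281,150+v/4.286))
def c2(u,v): return ("scene",(265+u/5.333,165+v/5.333))
def tri(*obs): return least_squares(lambda X:np.concatenate([proj(n,X)-uv for n,uv in obs]),[.5,0,.1])
S,C=np.sin(np.radians(35)),np.cos(np.radians(35))
RD=np.array([[C,0,-S],[0,1,0],[S,0,C]])   # drive axes in stand frame
def Rz(a): return np.array([[np.cos(a),-np.sin(a),0],[np.sin(a),np.cos(a),0],[0,0,1]])
def dw(st,p): return np.array([st[0],st[1],0])+Rz(st[2])@(RD@(np.array(p)/1000)+[0,0,.155])
E
python3 - <<'E'
from h import *
sp=[(c1(157,525),(-90,150,12)),(c1(622,405),(-90,-150,12))]
dp=[(c1(60,370),(0,168,0)),(c2(653,122),(0,168,0)),(c1(605,178),(28,-155,-33)),(c1(635,240),(28,-155,33)),(c1(638,297),(-28,-155,33))]
def r(s):
    o=[]
    for (n,uv),p in sp:o.append(proj(n,np.array([s[0],s[1],0])+Rz(s[2])@(np.array(p)/1000))-uv)
    for (n,uv),p in dp:o.append(proj(n,dw(s,p))-uv)
    return np.concatenate(o)
f=least_squares(r,[.5,0,0]); print("stand",f.x.round(4),f.fun.reshape(-1,2).round(1).tolist())
st=f.x; np.save("st.npy",st)
t=tri(c1(393,112),c2(305,205)); print("captop",t.x,t.fun.round(1))
l=tri(c1(367,300),c2(355,57));print("levtip",l.x,l.fun.round(1),"exp",dw(st,(30,-10,59)))
print("squeeze",dw(st,(0,-20,0)), "jug",atz("top",c1(112,160)[1],.115),"mould",atz("top",c1(555,60)[1],.085))
for q in[(134,207),(192,204),(195,284),(136,286)]:print("tray",atz("top",q,.022))
print("cup",atz("top",(152,221),.07))
# bottle in drive coordinates at cap height
b=t.x; print("bottle in stand", Rz(-st[2])@(b-[st[0],st[1],0]))
print(ctrl.current_q(),ctrl.current_eef_rot().round(3).tolist(),ctrl.current_t())
E
```

```text
stand [0.5391 0.0206 0.2577] [[-1.0, 0.0], [0.1, 2.4], [-0.0, -0.1], [-0.7, -0.7], [-0.4, -1.2], [-0.8, -4.3], [1.4, 3.1]]
captop [0.63576454 0.00332867 0.21169078] [-0.1  0.  -0.1 -0. ]
levtip [0.5326257  0.01480951 0.21693885] [-0.4  0.  -0.6 -0. ] exp [0.53267383 0.00855188 0.22053726]
squeeze [0.54418292 0.00124381 0.155     ] jug [0.62270538 0.16595808 0.115     ] mould [ 0.69908273 -0.09470387  0.085     ]
tray [0.57701893 0.47344843 0.022     ]
tray [0.59009336 0.32055973 0.022     ]
tray [0.37965109 0.29777241 0.022     ]
tray [0.37027481 0.4495389  0.022     ]
cup [0.53575063 0.40689522 0.07      ]
bottle in stand [ 0.08908864 -0.04132497  0.21169078]
[ 5.98451688e+01  2.83111134e+01  7.71218153e+01  3.87120128e-04
  7.46252286e+01 -5.47225200e+00] [[-0.909, 0.418, -0.001], [0.418, 0.909, -0.001], [0.0, -0.001, -1.0]] 0.1
```

The fit is plausible: cap height is 0.212 against 0.216, and the tray comes out at 0.21 x 0.153. The battery corner residuals are suspicious, though. I'll refit without them and overlay the model to check.

Run:
```python
from h import *
sp=[(c1(157,525),(-90,150,12)),(c1(622,405),(-90,-150,12))]
dp=[(c1(60,370),(0,168,0)),(c2(653,122),(0,168,0)),(c2(83,110),(28,-155,33)),(c2(95,240),(28,-155,-33)),(c1(605,178),(28,-155,-33))]
def r(s):
    o=[]
    for (n,uv),p in sp:o.append(proj(n,np.array([s[0],s[1],0])+Rz(s[2])@(np.array(p)/1000))-uv)
    for (n,uv),p in dp:o.append(proj(n,dw(s,p))-uv)
    return np.concatenate(o)
f=least_squares(r,[.5,0,0],loss="soft_l1"); st=f.x; np.save("st.npy",st); print(st,f.fun.reshape(-1,2).round(1).tolist())
ims=[]
for n,(u0,v0,w,h) in {"top":(220,150,160,110),"scene":(265,165,160,110)}.items():
    im=cv2.resize(cv2.imread(f"pics/{n}0.png")[v0:v0+h,u0:u0+w],None,fx=5,fy=5,interpolation=cv2.INTER_CUBIC)
    im=np.clip(im*1.6,0,255).astype(np.uint8)[:h*5]
    q=lambda p:tuple(int(x) for x in (dw(st,p) is not None)*5*(proj(n,dw(st,p))-[u0,v0]))
    def box(lo,hi,col):
        c=[(x,y,z) for x in(lo[0],hi[0]) for y in(lo[1],hi[1]) for z in(lo[2],hi[2])]
        for i in range(8):
            for j in(1,2,4):
                if not i&j: cv2.line(im,q(c[i]),q(c[i|j]),col,1)
    box((-21,-100,-30),(21,105,30),(0,255,0)); box((-28,-155,-33),(28,-100,33),(0,0,255))
    cv2.line(im,q((30,42,-15)),q((30,-10,59)),(255,255,0),1); cv2.line(im,q((0,105,0)),q((0,168,0)),(255,0,255),1)
    ims.append(im)
cv2.imwrite("pics/ov.png",cv2.resize(np.vstack(ims),None,fx=.545,fy=.545) if 0 else cv2.resize(np.vstack(ims),(436,600)))
cv2.imwrite("pics/ovt.png",ims[0])
for n,o in(("top",c1(393,112)),("scene",c2(305,205))): print(atz(n,o[1],.216))
```

```text
[0.53924513 0.02119262 0.26035601] [[-1.1, 0.1], [-0.1, 2.1], [-0.2, -0.0], [-0.5, -0.7], [-0.9, 1.8], [-1.1, -0.6], [-0.7, -1.4]]
[0.63483515 0.00322368 0.216     ]
[0.63931707 0.00396039 0.216     ]
```

View pics/ovt.png

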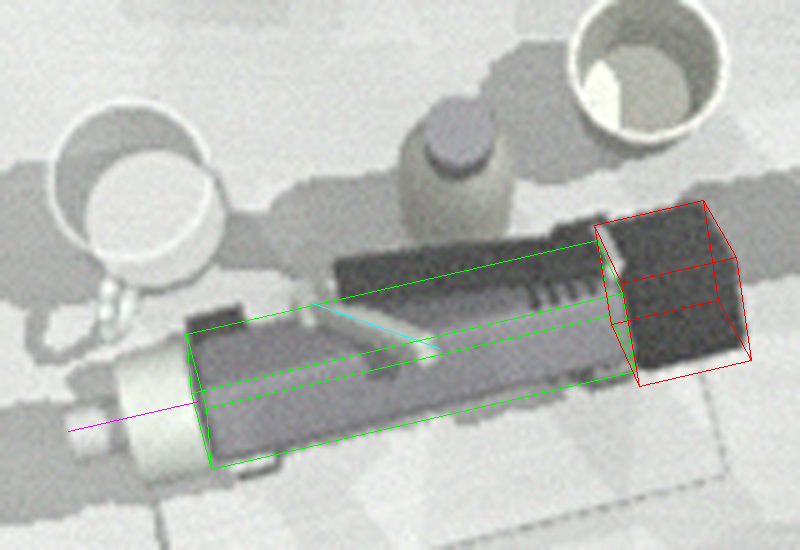

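The overlay agrees within about 5 mm (the rear battery edge is slightly off), which is good enough for approaching. Next I pick the bottle by its cap, with the fingers closing along the stand's y.

```bash
cat >> h.py <<'E'
st=np.load("st.npy")
a=st[2]; sy=np.array([-np.sin(a),np.cos(a),0]); dn=np.array([0,0,-1.])
RB=np.column_stack([np.cross(sy,dn),sy,dn])
if RB[:,0]@[-.909,.418,0]<0: RB[:,:2]*=-1
E
python3 - <<'E'
from h import *
b=np.array([.637,.0035])
ctrl.move_l([.261,.568,.36])
ctrl.goto([*b,.36],RB); 
ctrl.move_l([*b,.181],.12)
ctrl.command_gripper(0.0)
print(ctrl.current_grip_width()*91,ctrl.current_grasp_force(),ctrl.current_contact_force(),ctrl.current_q(),ctrl.current_t())
ctrl.move_l([*b,.25],.08); print(ctrl.current_contact_force(),ctrl.current_grip_width()*91)
cv2.imwrite("pics/s1.png",ctrl.read_camera("scene"))
E
```

```text
33.34109952133293 29.999966025352478 [-0.11536115  0.82122541 -0.8258142 ] [-5.05207209e+00  3.10173532e+01  7.75918050e+01  1.85703048e-03
  7.13916113e+01 -1.09970583e+02] 6.1917
[-0.57558356  0.43428191 -1.59961216] 33.210373015742825
```

View pics/s1.png

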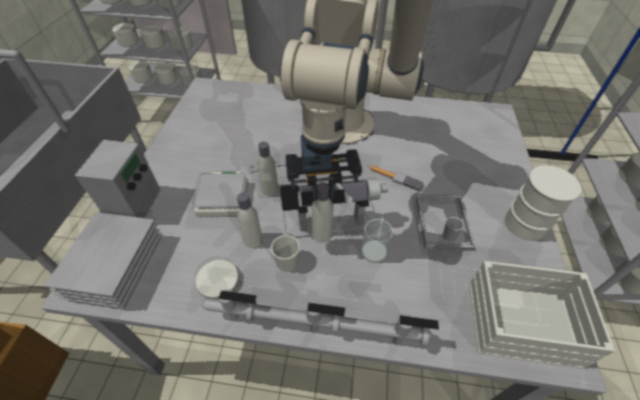

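The bottle is lifted: its base is at about (321,242), up from 254, with the cap held at 33 mm. Now I carry it over the nose side to the tray and set it down by contact.

Run:
```python
from h import *
b=np.array([.637,.0035]); t=np.array([.434,.381])
ctrl.move_l([*b,.41],.15)
ctrl.move_l([.60,.27,.41],.18)
ctrl.move_l([*t,.36],.18)
ctrl.move_l([*t,.205],.12); ctrl.sleep(.3)
hit=ctrl.move_l([*t,.180],.02,contact_N=3)
print(hit,ctrl.current_tool_pos(),ctrl.current_contact_force())
if hit:
    ctrl.command_gripper(.7); ctrl.sleep(.2); ctrl.move_l([*t,.33],.15)
cv2.imwrite("pics/p1.png",np.hstack([cv2.resize(ctrl.read_camera("scene")[150:290,360:520],None,fx=2.5,fy=2.5),cv2.resize(ctrl.read_camera("top")[160:300,90:250],None,fx=2.5,fy=2.5)]))
print(ctrl.current_t(),ctrl.current_contact_force())
```

```text
True [0.43403557 0.3810369  0.18484053] [-0.81518008 -0.49604766  7.15014517]
16.15 [-0.99273002 -0.65877402 -0.15965233]
```

View pics/p1.png

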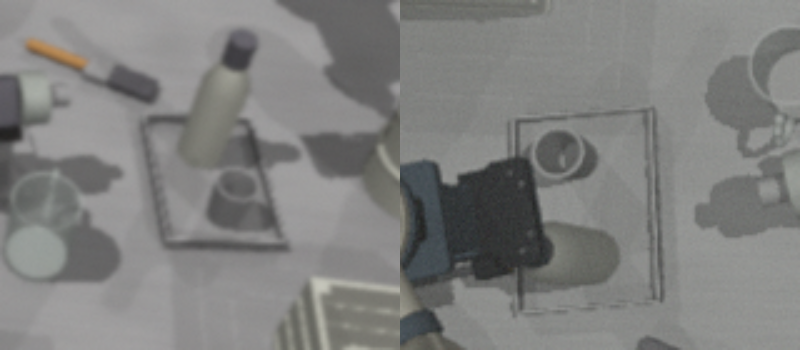

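The bottle stands in the free half of the tray, with its base at (200,160) and cap at (240,42) in the left crop, and it has been released. I'll check its tilt numerically, plan the tilted tool poses, then flip the lever if IK is fine.

```bash
cat >> h.py <<'E'
DA=Rz(a)@RD                        # drive axes in world
def RT(s): return np.column_stack([-s*DA[:,1]*-1*-1 if 0 else np.cross(s*DA[:,0],-DA[:,2]),s*DA[:,0],-DA[:,2]])
def Fd(): return DA.T@np.array(ctrl.current_contact_force())
E
python3 - <<'E'
from h import *
for z in(.005,.221): print(proj("scene",[.434,.381,z]),"seen cap top (456,167)" )
for s in(1,-1):
    for p in[(30,-50,130),(30,-50,42),(30,65,42),(10,-20,100),(6,-20,-19),(30,130,44),(30,20,44)]:
        q=ctrl.ik(dw(st,p),RT(s)); print(s,p,None if q is None else np.round(q,0), dw(st,p).round(3))
E
```

```text
[439.28784552 209.75282735] seen cap top (456,167)
[457.44791082 164.12576479] seen cap top (456,167)
1 (30, -50, 130) [-27.   3. 115.  36.  41. -66.] [ 0.504 -0.04   0.279]
1 (30, -50, 42) [-22.  14. 116.  47.  28. -75.] [ 0.553 -0.027  0.207]
1 (30, 65, 42) [ -5.  11. 121.  39.  18. -54.] [0.523 0.084 0.207]
1 (10, -20, 100) [-23.   6. 120.  41.  32. -69.] [ 0.497 -0.011  0.243]
1 (6, -20, -19) [-17.  22. 121.  71.  18. -97.] [0.56  0.006 0.143]
1 (30, 130, 44) [  6.  11. 121.  21.  14. -27.] [0.505 0.147 0.208]
1 (30, 20, 44) [-12.  12. 120.  44.  22. -64.] [0.533 0.04  0.208]
-1 (30, -50, 130) [-27.   3. 115.  36.  41. 114.] [ 0.504 -0.04   0.279]
-1 (30, -50, 42) [-22.  14. 116.  47.  28. 105.] [ 0.553 -0.027  0.207]
-1 (30, 65, 42) [ -5.  11. 121.  39.  18. 126.] [0.523 0.084 0.207]
-1 (10, -20, 100) [-23.   6. 120.  41.  32. 111.] [ 0.497 -0.011  0.243]
-1 (6, -20, -19) [-17.  22. 121.  71.  18.  83.] [0.56  0.006 0.143]
-1 (30, 130, 44) [  6.  11. 121.  21.  14. 153.] [0.505 0.147 0.208]
-1 (30, 20, 44) [-12.  12. 120.  44.  22. 116.] [0.533 0.04  0.208]
```

The bottle is upright: the projection matches within 3 px. All poses are reachable, so I flip the lever forward.

Run:
```python
from h import *
p=ctrl.current_tool_pos(); ctrl.move_l([p[0],p[1],.42],.2)
ctrl.goto(dw(st,(30,-52,150)),RT(1)); ctrl.command_gripper(0.0)
h=ctrl.move_l(dw(st,(30,-52,43)),.1,contact_N=5); print("down",h,Fd())
if not h:
    h=ctrl.move_l(dw(st,(30,62,43)),.06,contact_N=6); 
    print("push",h,(DA.T@(ctrl.current_tool_pos()-dw(st,(0,0,0)))*1000).round(1),Fd(),ctrl.current_t())
cv2.imwrite("pics/l1.png",np.hstack([cv2.resize(ctrl.read_camera("scene")[165:275,265:425],None,fx=2.5,fy=2.5),cv2.resize(ctrl.read_camera("top")[150:260,220:380],None,fx=2.5,fy=2.5)]))
```

```text
down False [ 0.08445326 -0.16979245 -0.13160583]
push True [30.2 59.4 43. ] [ 0.69299287 -5.02151924  1.0423911 ] 22.3583
```

View pics/l1.png

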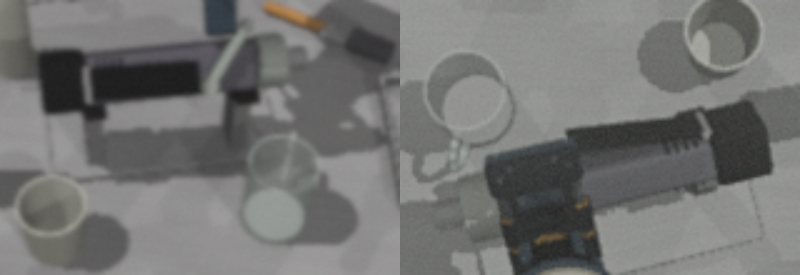

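The lever leans fully to the nose (tip near (240,30)) and was stopped at y = 59.4 against 59 expected. Next is the pinch, staged so the drive shift can be read from the force along drive x.

Run:
```python
from h import *
ctrl.move_l(dw(st,(30,58,130)),.2)
ctrl.move_l(dw(st,(10,-20,110)),.2); ctrl.command_gripper(1.0)
h=ctrl.move_l(dw(st,(10,-20,-19)),.1,contact_N=6); print("down",h,Fd())
if not h:
    f0=Fd(); ctrl.move_l(dw(st,(6,-20,-19)),.05); print("f0",f0,"shift",Fd()-f0)
    ctrl.command_gripper(.70); ctrl.sleep(.2); print("62mm",ctrl.current_grip_width()*91,Fd()-f0,ctrl.current_grasp_force())
    ctrl.command_gripper(.62); ctrl.sleep(.2); print("57mm",ctrl.current_grip_width()*91,Fd()-f0,ctrl.current_grasp_force())
    np.save("f0.npy",f0)
print(ctrl.current_t())
```

```text
down False [ 0.03831886 -0.54780085  0.22686454]
f0 [ 0.03831886 -0.54780085  0.22686454] shift [ 0.65610248  0.49905477 -0.66489797]
62mm 63.59450811385021 [3.13447568 2.49739947 1.21278919] 1.5888019086560234
57mm 56.38451852309476 [2.78402252 2.81885172 0.47993613] 4.122766479849815
28.0333
```

The net force is +2.8 N, so the drive is about 5 mm towards −x. I shift the tool by +x and finish the squeeze.

Run:
```python
from h import *
f0=np.load("f0.npy")
x=10
ctrl.move_l(dw(st,(x,-20,-19)),.03); ctrl.sleep(.2); print(Fd()-f0,ctrl.current_grasp_force())
ctrl.command_gripper(.58); ctrl.sleep(.1); d=(Fd()-f0)[0]; print(ctrl.current_grip_width()*91,d,ctrl.current_grasp_force())
if abs(d)<3.5:
    ctrl.command_gripper(0.0); d=(Fd()-f0)[0]; print("closed",ctrl.current_grip_width()*91,d,ctrl.current_grasp_force())
    if abs(d)>1: x+=np.clip(d*2,-4,4)*.8; ctrl.move_l(dw(st,(x,-20,-19)),.02)
    ctrl.sleep(1.8); print("held",x,ctrl.current_grip_width()*91,Fd()-f0,ctrl.current_t())
```

```text
[ 0.53049707  4.99126312 -0.97583968] 4.922436699271202
52.89878322396502 -1.2497065329706636 7.221494168043137
closed 50.93399669272599 -0.8119353594639329 30.03925323486328
held 10 50.956962431124985 [-1.25133535  6.01416089 -2.02038488] 30.925
```

The paddle is home: 51 mm wide, held for over 1.8 s, with about 2 mm drive shift. Now I release and flip the lever back.

Run:
```python
from h import *
ctrl.command_gripper(1.0); ctrl.sleep(.2)
ctrl.move_l(dw(st,(12,-20,110)),.12)
ctrl.move_l(dw(st,(30,132,130)),.2); ctrl.command_gripper(0.0)
h=ctrl.move_l(dw(st,(30,132,45)),.1,contact_N=5); print("down",h,Fd())
if not h:
    h=ctrl.move_l(dw(st,(30,20,45)),.06,contact_N=6)
    print("push",h,(DA.T@(ctrl.current_tool_pos()-dw(st,(0,0,0)))*1000).round(1),Fd(),ctrl.current_t())
    ctrl.move_l(dw(st,(30,28,140)),.15)
    ctrl.move_l(dw(st,(-60,28,260)),.2)
    print(ctrl.current_contact_force(),ctrl.current_t())
I=[cv2.resize(ctrl.read_camera("scene")[165:275,265:505],None,fx=3.3,fy=2.7*3.3/2.7)[:300,:790],cv2.resize(ctrl.read_camera("top")[160:260,130:370],None,fx=3.3,fy=3.3)[:300,:790]]
cv2.imwrite("pics/e1.png",np.vstack(I))
```

```text
down False [-0.31196639 -0.13376081 -0.80567619]
push True [29.2 22.2 44.9] [0.09648028 3.93983179 1.87194698] 38.25
[ 0.26318914  0.33093076 -0.55421415] 40.225
```

View pics/e1.png

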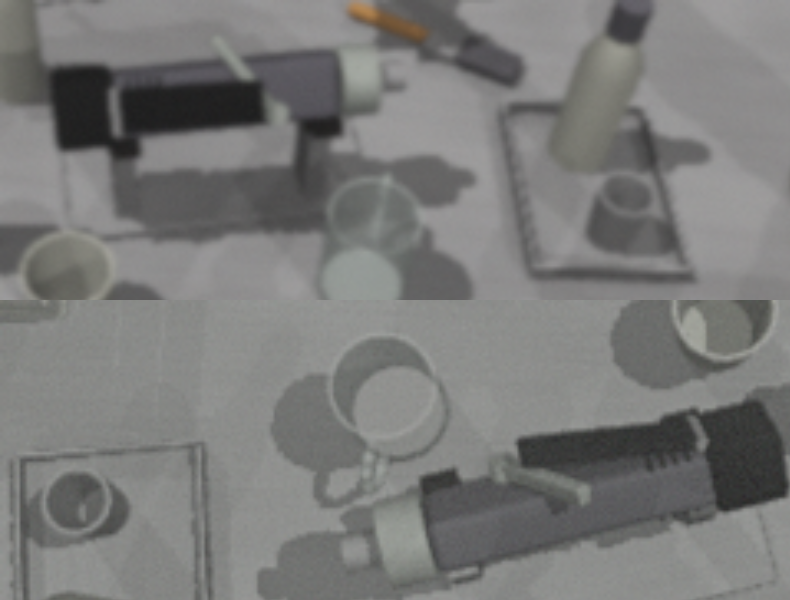

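The lever tip is back over the squeeze place at (585,492), slightly past where it started, and hit its stop at y = 22 as predicted. The paddle is out, the bottle is upright in the tray, and the jug, mould and cup have not moved.

```bash
python3 -c "
from bench import ctrl
ctrl.sleep(.3); print(ctrl.sign_off())"
```

```text
the job is handed in; nothing more can be done
None
```

I handed the job in after about 40 s of robot time, with every step done: the bottle is upright in the tray, the paddle was squeezed home for over 1.8 s and let out, and the lever is fully back; the hand-in returned no verdict.

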